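# Find the grinding jar whose ball runs free and hold it out for opening

### The job

In one of the three closed grinding jars the ball still runs free, in the other two it is caked fast: lift the jars out of the rack one at a time, from left to right, give each a brisk shake of several strokes in the air to feel whether it rattles, and lay each of the other two back in its own cradle. Shake all three, even if the rattle comes early; then hold the rattling jar out level and still over the middle of the tray, about 20 cm above the bench, so that I can unscrew it there, and finish while still holding it. Leave the tweezers in the tray, the beaker and the vials where they are.

Things in the scene. Friction and masses are not known exactly. Their poses are not given: they have to be found in the camera images.
- jar_left_center (a point): Centre (half-way along and up) of the left jar (left = +y). The three steel ball-mill jars look alike, lie level and are screwed shut: 132 mm long. Middle 104 mm: octagonal, 46 mm across flats, one pair of flats upright, to be gripped from above across the jar. Round ends 50 mm across, 14 mm long; the far one is the dark knurled lid. x runs along the jar to the lid, z is up as it lies.
- jar_middle_center (a point): Centre of the middle jar; shape and axes as the left one. Inside each jar is a bore 32 mm wide and 104 mm long with a 200 g, 30 mm ball. In one jar it is free: it travels 74 mm along the jar and knocks on its ends when the jar is swung lengthwise, and rolls to the low end when tipped over 0.05 rad (in 0.4 s at 0.17 rad). In the other two it is caked fast.
- jar_right_center (a point): Centre of the right jar; shape and axes as the left one. A jar with its ball weighs 0.5 to 0.62 kg; the weights differ from jar to jar and do not tell which ball is free. The free ball moves the jar's balance point by 24 to 30 mm between one end and the other; a caked jar's balance point stays at its centre.
- cradle_left (a point): Where the left jar's centre is when it lies home, 54 mm above the bench; x along the cradle away from the robot. The wire rack, 164 x 284 mm, is fixed: 3 cradles 100 mm apart, each two 8 mm rods 33 mm apart below the jar, tops 34 mm above the bench, ends bent up to 54 mm high about 8 mm beyond the jar's ends. Beside the rods it is open: fingers can straddle a jar down to 15 mm above the bench.
- cradle_middle (a point): Where the middle jar's centre is when it lies home, in the middle cradle of the rack; axes as the left one.
- cradle_right (a point): Where the right jar's centre is when it lies home, in the right cradle of the rack; axes as the left one.
- tray_center (a point): centre of the floor (3 mm above the bench) of the shallow aluminium tray, 104 x 170 mm and 21 mm high, behind the rack; it stands fast. 
- tweezers: steel tweezers, 126 mm long, 10 mm high, lying in the tray. Not to be moved.
- beaker: glass beaker 64 x 68 x 82 mm, left rear; origin at the centre of its underside. Not to be moved.
- vial_white: vial with white cap, 30 mm across, 76 mm high, at the left; origin at the centre of its underside. Not to be moved.
- vial_dark: vial with dark cap, 22 mm across, 59 mm high, at the left; origin at the centre of its underside. Not to be moved.
There are look-alikes about, which are no part of the job. Leave any brown look-alike of the part that bears jar_right_center alone.

How it is judged:
On the way, in this order (a step that is already met when the one before it is completed fails the run):
1. the left jar is up clear of the rack, the other two lying in their cradles, and for a moment still (as at the end of a stroke) (height (world z) of jar_left_center above 0.1 m and linear speed of jar_left below 0.06 m/s and angular speed of jar_left below 0.4 rad/s and distance between jar_middle_center and cradle_middle below 0.013 m and angle between jar_middle_center's own x axis and vertical between 1.45 and 1.69 rad and distance between jar_right_center and cradle_right below 0.013 m and angle between jar_right_center's own x axis and vertical between 1.45 and 1.69 rad).
2. the left jar is swung, still up (height (world z) of jar_left_center above 0.1 m and (linear speed of jar_left above 0.12 m/s or angular speed of jar_left above 0.8 rad/s) and distance between jar_middle_center and cradle_middle below 0.013 m and angle between jar_middle_center's own x axis and vertical between 1.45 and 1.69 rad and distance between jar_right_center and cradle_right below 0.013 m and angle between jar_right_center's own x axis and vertical between 1.45 and 1.69 rad).
3. the left jar stops or turns back, still up (all of step 1).
4. the middle jar is up clear of the rack, the other two lying in their cradles, and for a moment still (as at the end of a stroke) (height (world z) of jar_middle_center above 0.1 m and linear speed of jar_middle below 0.06 m/s and angular speed of jar_middle below 0.4 rad/s and distance between jar_left_center and cradle_left below 0.013 m and angle between jar_left_center's own x axis and vertical between 1.45 and 1.69 rad and distance between jar_right_center and cradle_right below 0.013 m and angle between jar_right_center's own x axis and vertical between 1.45 and 1.69 rad).
5. the middle jar is swung, still up (height (world z) of jar_middle_center above 0.1 m and (linear speed of jar_middle above 0.12 m/s or angular speed of jar_middle above 0.8 rad/s) and distance between jar_left_center and cradle_left below 0.013 m and angle between jar_left_center's own x axis and vertical between 1.45 and 1.69 rad and distance between jar_right_center and cradle_right below 0.013 m and angle between jar_right_center's own x axis and vertical between 1.45 and 1.69 rad).
6. the middle jar stops or turns back, still up (all of step 4).
7. the right jar is up clear of the rack, the other two lying in their cradles, and for a moment still (as at the end of a stroke) (height (world z) of jar_right_center above 0.1 m and linear speed of jar_right below 0.06 m/s and angular speed of jar_right below 0.4 rad/s and distance between jar_left_center and cradle_left below 0.013 m and angle between jar_left_center's own x axis and vertical between 1.45 and 1.69 rad and distance between jar_middle_center and cradle_middle below 0.013 m and angle between jar_middle_center's own x axis and vertical between 1.45 and 1.69 rad).
8. the right jar is swung, still up (height (world z) of jar_right_center above 0.1 m and (linear speed of jar_right above 0.12 m/s or angular speed of jar_right above 0.8 rad/s) and distance between jar_left_center and cradle_left below 0.013 m and angle between jar_left_center's own x axis and vertical between 1.45 and 1.69 rad and distance between jar_middle_center and cradle_middle below 0.013 m and angle between jar_middle_center's own x axis and vertical between 1.45 and 1.69 rad).
9. the right jar stops or turns back, still up (all of step 7).
At the end, for the whole second after the job is handed in: The free-ball jar is held by the fingers, its centre 14 to 28 cm above the bench and within 45 mm of the tray centre seen from above, level within 0.2 rad, still; the other two lie within 13 mm of their own cradle points, level within 0.12 rad (((distance between ball_c0 and jar_left_center below 0.045 m and height (world z) of jar_left_center between 0.14 and 0.28 m and horizontal distance between jar_left_center and tray_center below 0.045 m and angle between jar_left_center's own x axis and vertical between 1.37 and 1.77 rad and contact force between the fingers and jar_left above 1 N and linear speed of jar_left below 0.03 m/s and angular speed of jar_left below 0.3 rad/s and (distance between jar_middle_center and cradle_middle below 0.013 m and angle between jar_middle_center's own x axis and vertical between 1.45 and 1.69 rad) and (distance between jar_right_center and cradle_right below 0.013 m and angle between jar_right_center's own x axis and vertical between 1.45 and 1.69 rad)) or (distance between ball_c0 and jar_middle_center below 0.045 m and height (world z) of jar_middle_center between 0.14 and 0.28 m and horizontal distance between jar_middle_center and tray_center below 0.045 m and angle between jar_middle_center's own x axis and vertical between 1.37 and 1.77 rad and contact force between the fingers and jar_middle above 1 N and linear speed of jar_middle below 0.03 m/s and angular speed of jar_middle below 0.3 rad/s and (distance between jar_left_center and cradle_left below 0.013 m and angle between jar_left_center's own x axis and vertical between 1.45 and 1.69 rad) and (distance between jar_right_center and cradle_right below 0.013 m and angle between jar_right_center's own x axis and vertical between 1.45 and 1.69 rad)) or (distance between ball_c0 and jar_right_center below 0.045 m and height (world z) of jar_right_center between 0.14 and 0.28 m and horizontal distance between jar_right_center and tray_center below 0.045 m and angle between jar_right_center's own x axis and vertical between 1.37 and 1.77 rad and contact force between the fingers and jar_right above 1 N and linear speed of jar_right below 0.03 m/s and angular speed of jar_right below 0.3 rad/s and (distance between jar_left_center and cradle_left below 0.013 m and angle between jar_left_center's own x axis and vertical between 1.45 and 1.69 rad) and (distance between jar_middle_center and cradle_middle below 0.013 m and angle between jar_middle_center's own x axis and vertical between 1.45 and 1.69 rad)))); the arm keeps its last pose, push and grip.
It fails at once if the beaker, a vial or the tweezers are pushed more than 25 mm (distance of any of beaker, vial_white, vial_dark, tweezers from where it was at the start of the episode above 0.025 m).
It fails at once if a jar falls out of the rack or the hand, down to the bench or tray (height (world z) of any of jar_left_center, jar_middle_center, jar_right_center below 0.04 m).
It also fails if it takes over 72 s, if anything falls off the work surface, if the arm or the gripper's body presses on something with over 40 N, if the wrist force passes 120 N, or if a joint passes its speed limit or range.

### The arm

A 6-joint arm with a two-finger parallel gripper is mounted at the origin on a cart in front of the work surface, level with it; the furniture and walls round the work are solid. World frame = base frame: x ahead of the robot, y to its left, z up, the work surface at z = 0. Lengths are in m, angles in rad, forces in N, time in s.
With the tool pointing down it reaches from about 0.375 to 0.9 m from the base axis. Payload 3.1 kg.
Tool frame: the origin (TCP) lies where the fingers leave the gripper's body, on its centre line; the fingertips stand 70 mm ahead of it and the grasp point (between the pads) lies 51 mm ahead of it; z points along the fingers, y is the line along which they close (so a half turn about z gives the same grasp; the last joint's range is limited). The gripper opens to 87 mm and grips with 3 to 60 N. Pads are 19 mm wide; open, the fingers measure 117 mm over their backs; the gripper's body (75 mm by 190 mm) begins 51 mm behind the grasp point.
Start: joints at [0.939, 0.527, 1.433, -0, 1.181, -0.178], TCP at [0.274, 0.562, 0.292] pointing down, gripper open.
Joint ranges: [-3.08, 3.08], [-0.75, 2.2], [0.22, 2.44], [-1.43, 4.57], [0, 2.65], [-2.85, 2.85]. Speed limits (rad/s): [2.79, 2.79, 3.14, 3.14, 3.14, 3.14].

### API

Orientations are given as a unit quaternion [x, y, z, w].
In Python, from rig import robot gives the robot as it stands.
- The arm moves only by the tool send_rows, never from a script. Its argument "deltas" is text: rows parted by semicolons, each of 7 numbers parted by spaces: the shift along the tool's x, y, z in mm, then the turn, a rotation vector about the tool's x, y, z in degrees, then the opening, from 0 (shut) to 1 (fully open). A call has 1 to 10 rows; each row shifts and turns the commanded pose from where the row before left it, along the tool's axes as they then stand; what a row does not reach is not made up. A row lasts 1/8 s, in which the tool goes at most 62.5 mm and 10.7 degrees, less where a joint would pass 70% of its speed; a pose out of reach is approached as far as the arm can. A call is refused whole if a number of a shift passes 62.5 or a number of a turn 10.7, either way. A call with a gripper value outside its range is refused whole. The fingers move at their own pace and stop on an object; "newtons" is the grip in N (left out, the last holds). Time passes only in rows, so rows that do not move let the fingers close. It gives the time, the measured TCP pose, the force, the opening and the grip force at its end, in the units of the state.
- robot.get_obs(): the state, without advancing time (a new reading comes with each control period).
- robot.camera(name): name is "scene" or "top" or "wrist"; returns a dict with "image" (400x640x3 uint8, red, green, blue), "depth" (400x640 float32, m along the optical axis (not along the pixel's ray), 0 where there is no reading), "fovy" (degrees; the focal length in pixels is half the picture's height over the tangent of half this angle, whatever the lens; pixels are square), "cx", "cy" (the principal point, pixels), "k1" (the pictures are not rectified: a ray, as slopes to the right and down, at radius r is drawn at 1 + k1 r^2 times it, then the intrinsics apply), "rvec" (rotation vector, rad) and "tvec" (3), from world to camera coordinates, as OpenCV has them. Camera axes: x right, y down, z forward; pixel columns grow to the right and rows downward; lengths in m; the calibration is good to about 2 mm. A picture is of the moment at which its call begins.
- robot.hand_in(): hands the job in; it is judged then, once.
Trained networks look in the newest picture that a camera, given by its name, has taken for a name from the list of things; names that differ only in an ending like _2 or _b are one class to them, and where a whole thing is asked for, a point or a joint stands for the part that bears it (a point fixed in the world has none). Each returns a list of dicts, best first, with "p" (0 to 1); they miss things now and then, are a little off and sometimes report something else, mostly with a low value. They report only what shows in the picture. A call takes as long as a camera call. They do not tell look-alikes from the thing itself.
- robot.find_in(camera, thing): "box" ([left, top, right, bottom] in pixels, round what is visible of it).
- robot.cut_out(camera, thing): "region" (400x640 bool, what is visible of it) and "box" ([left, top, right, bottom] in pixels, round what is visible of it).
The state is a dict: "time": time; "q": joint angles; "joint_velocities": joint speeds; "joint_torque": joint torques, N m; "position": TCP position; "tool_rot": TCP orientation; "ft_force": force on the tool from outside, world axes, zero at the start; "moment": the same for the moment, N m; "grip_width": finger opening in m; "grip_force": force on a finger pad.
Only numpy, scipy, OpenCV 4.12 (cv2) and the standard library are available. Lean on these libraries where they do the work, as an engineer would, in place of code of your own. Each camera call takes 0.05 s, during which the arm holds its last target. There are 200 camera calls.

## Working session

There is one attempt and no reset: what is moved stays moved. The work goes in short steps, Python scripts to look and compute and a tool call to move; the robot and the scene stay as the last step left them, time stands still between calls to the robot, and variables do not carry over. Pictures are saved under pics/ and viewed, at most 10 in all, crops included, and the job is handed in when it is done.

Besides the shell and the picture viewer there is one more tool, called after "Request:" as a command line: name --argument value ..., lists and objects as JSON in quotes. send_rows: Moves the arm, as the interface text tells. Its arguments: {"type":"object","properties":{"deltas":{"type":"string"},"newtons":{"type":"number"}},"required":["deltas"]}

```bash
ls; mkdir -p pics; cat > h.py <<'E'
import numpy as np, cv2
from rig import robot
def pts(c):
    d=c['depth'];h,w=d.shape;f=h/2/np.tan(np.radians(c['fovy'])/2)
    K=np.array([[f,0,c['cx']],[0,f,c['cy']],[0,0,1.]])
    v,u=np.mgrid[0:h,0:w]
    uv=np.stack([u,v],-1).reshape(-1,1,2).astype(np.float64)
    s=cv2.undistortPoints(uv,K,np.array([c['k1'],0,0,0.]))[:,0]
    P=np.c_[s,np.ones(len(s))]*d.reshape(-1,1)
    R=cv2.Rodrigues(np.array(c['rvec'],float))[0]
    W=(P-np.array(c['tvec']).ravel())@R
    W[d.ravel()<=0]=np.nan
    return W.reshape(h,w,3)
E
python3 - <<'E'
from h import *
ims=[]
for n in ['top','scene']:
    c=robot.camera(n);W=pts(c);np.save(n+'.npy',W)
    cv2.imwrite(f'pics/{n}0.png',c['image'][:,:,::-1])
    for t in ['jar_left_center','tray_center','tweezers','beaker','vial_white','vial_dark']:
        try: rs=robot.cut_out(n,t)
        except Exception as e: print(n,t,e);continue
        for r in rs[:5]:
            p=W[r['region']];p=p[~np.isnan(p[:,0])]
            print(n,t,round(r['p'],2),np.round(r['box']),np.round(np.median(p,0),3),np.round(np.percentile(p,[2,98],axis=0),3).tolist())
o=robot.get_obs();print(o)
E
```

```text
pics
top jar_left_center 0.66 [336. 216. 357. 272.] [0.482 0.076 0.073] [[0.419, 0.052, 0.059], [0.545, 0.098, 0.08]]
top tray_center 0.59 [360. 139. 431. 184.] [ 0.696 -0.061  0.003] [[0.641, -0.141, -0.003], [0.746, 0.026, 0.022]]
top beaker 0.95 [222. 143. 249. 171.] [0.704 0.333 0.022] [[0.668, 0.298, -0.003], [0.729, 0.357, 0.082]]
top beaker 0.53 [373. 218. 394. 276.] [ 0.474 -0.022  0.072] [[0.413, -0.048, 0.046], [0.54, -0.001, 0.08]]
top vial_white 0.75 [221. 190. 244. 204.] [0.605 0.343 0.072] [[0.594, 0.333, 0.006], [0.62, 0.358, 0.08]]
scene jar_left_center 0.57 [258. 218. 334. 266.] [0.47  0.06  0.068] [[0.416, 0.049, 0.035], [0.545, 0.099, 0.079]]
scene tray_center 0.72 [374. 223. 475. 289.] [ 0.697 -0.067  0.005] [[0.638, -0.144, 0.001], [0.747, 0.027, 0.022]]
scene tray_center 0.17 [250. 232. 428. 370.] [ 0.423 -0.059  0.03 ] [[0.389, -0.169, 0.0], [0.558, 0.112, 0.053]]
scene tweezers 0.79 [396. 234. 439. 256.] [ 0.689 -0.034  0.01 ] [[0.684, -0.084, 0.004], [0.698, 0.009, 0.014]]
scene beaker 0.71 [292. 156. 316. 189.] [0.686 0.309 0.055] [[0.668, 0.297, 0.007], [0.
[... 263 characters left out ...]
ay([ 9.38474566e-01,  5.27464752e-01,  1.43268926e+00, -3.65154726e-05,
        1.18137577e+00, -1.78496028e-01]), 'joint_velocities': array([-3.26447240e-04,  1.25276693e-03, -2.02302016e-06, -6.49931109e-04,
       -9.81292342e-04,  2.49607686e-04]), 'joint_torque': array([-1.33235502e-03, -4.39870942e+01, -1.76949584e+01,  6.33859145e-02,
        5.03648899e-02,  2.23053473e-05]), 'position': array([0.273975  , 0.56173473, 0.2922735 ]), 'tool_rot': array([2.24963850e-01, 9.74367110e-01, 2.22251031e-05, 2.79195688e-05]), 'ft_force': array([ 0.74761847, -0.03823264, -0.91779406]), 'moment': array([-0.0074351 ,  0.00540349,  0.02260874]), 'grip_force': 0.0, 'grip_width': 0.08681973252078665}
```

```bash
ls pics
```

```text
scene0.png
top0.png
```

View pics/top0.png

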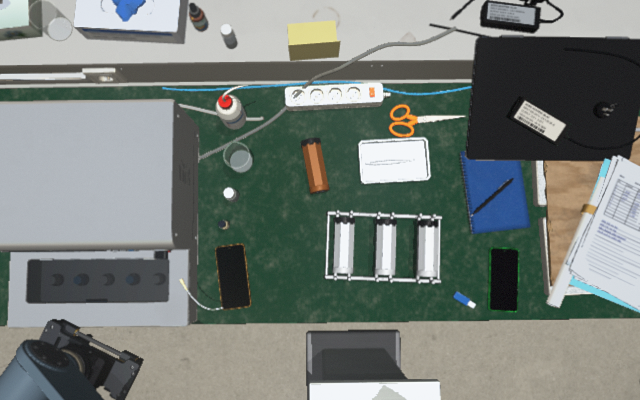

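View pics/scene0.png

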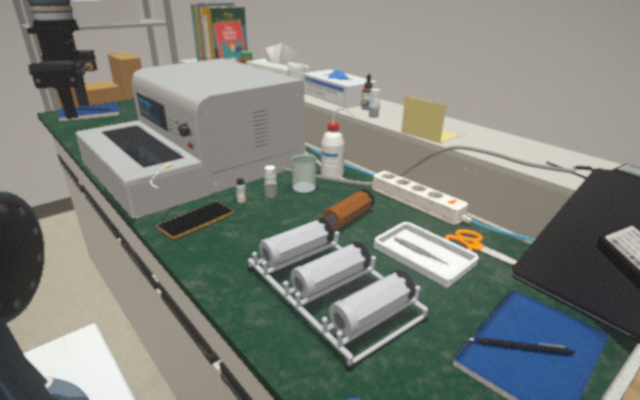

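```bash
python3 - <<'E'
from h import *
for n in ['top','scene']:
    W=np.load(n+'.npy');p=W.reshape(-1,3)
    m=(p[:,2]>.064)&(p[:,2]<.09)&(p[:,0]>.38)&(p[:,0]<.6)&(abs(p[:,1]+.03)<.22)
    q=p[m]
    for lo,hi in [(.04,.13),(-.07,.03),(-.17,-.07)]:
        s=q[(q[:,1]>lo)&(q[:,1]<hi)]
        if len(s)<20: print('few');continue
        r=cv2.minAreaRect((s[:,:2]*1000).astype(np.float32))
        print(n,len(s),np.percentile(s,[1,50,99],axis=0).round(3).tolist(),r)
        t=s[s[:,2]>np.percentile(s[:,2],50)]
        a=np.polyfit(t[:,0],t[:,1],1);print('  axis slope',a[0],'y at mid',np.polyval(a,.482))
    # anything tall nearby
E
```

```text
top 992 [[0.417, 0.052, 0.064], [0.482, 0.075, 0.074], [0.548, 0.096, 0.081]] ((482.21295166015625, 74.65945434570312), (45.612064361572266, 132.19735717773438), 86.92517852783203)
  axis slope -0.05635990588977858 y at mid 0.07493001257380646
top 998 [[0.413, -0.048, 0.064], [0.476, -0.024, 0.073], [0.542, -0.003, 0.081]] ((476.48614501953125, -25.157058715820312), (45.30911636352539, 132.24435424804688), 87.32644653320312)
  axis slope -0.05116823806753453 y at mid -0.02529196528122541
top 994 [[0.407, -0.147, 0.064], [0.47, -0.123, 0.073], [0.536, -0.101, 0.08]] ((471.7945556640625, -124.40115356445312), (45.62424087524414, 134.2971649169922), 87.48934173583984)
  axis slope -0.0433959423378639 y at mid -0.1251781195327084
scene 1165 [[0.416, 0.05, 0.064], [0.473, 0.064, 0.075], [0.546, 0.09, 0.08]] ((481.9723815917969, 70.14795684814453), (44.24956130981445, 134.66204833984375), 84.14405822753906)
  axis slope -0.05062929462054283 y at mid 0.0720495377665469
scene 1461 [[0.411, -0.049, 0.064], [0.468, -0.035, 0.075], [0.54, -0.009, 0.079]] ((476.7779846191406, -27.28536605834961), (43.47092819213867, 135.14816284179688), 86.28301239013672)
  axis slope -0.05248468033021041 y at mid -0.027324872063048598
scene 1960 [[0.406, -0.149, 0.064], [0.463, -0.134, 0.075], [0.536, -0.105, 0.079]] ((471.54693603515625, -125.57762145996094), (46.110145568847656, 134.20953369140625), 87.04217529296875)
  axis slope -0.05118731377210045 y at mid -0.12697633675238754
```

The top view shows the three jars in the rack at about (344,245), (385,247) and (427,248). The tray is at (395,160) and the brown look-alike at (315,165). The scene view agrees. The rack is turned about -0.052 rad.

Request:
send_rows --deltas "0 0 10 0 0 -7.7 1; 0 0 10 0 0 -7.7 1; 0 0 10 0 0 -7.6 1; -23 -48 5 0 0 0 1; -23 -48 5 0 0 0 1; -23 -48 5 0 0 0 1; -23 -48 5 0 0 0 1; -23 -48 5 0 0 0 1; -23 -48 5 0 0 0 1; -23 -48 5 0 0 0 1" --newtons 50

```text
time: 1.95
position: [0.418, 0.2163, 0.2274]
tool_rot: [0.026, 1.0, 0.0, 0.001]
ft_force: [0.5, 0.2, 0.3]
grip_width: 0.0871
grip_force: 0.0
```

```bash
cat >> h.py <<'E'
from scipy.spatial.transform import Rotation as Ro
YAW=-.052
J=dict(l=(.482,.0745),m=(.4768,-.0255),r=(.4715,-.125),t=(.6935,-.058))
def go(name,z):
    "shift in tool axes (mm) and turn (deg) to the tool-down pose with TCP over name at height z"
    o=robot.get_obs();R=Ro.from_quat(o['tool_rot'])
    a=np.array([np.cos(YAW),np.sin(YAW),0]);T=Ro.from_matrix(np.c_[-a,[-a[1],a[0],0],[0,0,-1]])
    d=R.inv().apply(np.r_[J[name],z]-o['position'])*1000
    print('t',round(o['time'],2),'pos',o['position'].round(4),'shift',d.round(1),'turn',np.degrees((R.inv()*T).as_rotvec()).round(2),
     'F',o['ft_force'].round(2),'M',o['moment'].round(3),'w',round(o['grip_width'],4),'gf',round(o['grip_force'],1),'q',o['q'].round(2))
E
python3 -c "
from h import *
go('l',.2)"
```

```text
t 1.95 pos [0.418  0.2163 0.2274] shift [ -71.3 -138.3   27.5] turn [ 0.02  0.07 -0.01] F [0.46 0.23 0.33] M [ 0.096 -0.001 -0.014] w 0.0871 gf 0.0 q [ 0.24  0.42  1.88  0.    0.84 -1.28]
```

Request:
send_rows --deltas "-24 -46 9 0 0 0 1; -24 -46 9 0 0 0 1; -23 -46 10 0 0 0 1; 0 0 0 0 0 0 1"

```text
time: 2.45
position: [0.483, 0.0732, 0.1989]
tool_rot: [0.029, 1.0, -0.0, 0.001]
ft_force: [0.0, -0.1, -0.3]
grip_width: 0.0869
grip_force: 0.0
```

```bash
python3 - <<'E'
from h import *
go('l',.105)
c=robot.camera('wrist');W=pts(c);cv2.imwrite('pics/w0.png',c['image'][:,:,::-1])
p=W.reshape(-1,3)
q=p[(p[:,2]>.064)&(p[:,2]<.09)&(p[:,0]>.38)&(p[:,0]<.6)]
for n,(x,y) in list(J.items())[:3]:
    s=q[abs(q[:,1]-y)<.04]
    if len(s)<50: continue
    r=cv2.minAreaRect((s[:,:2]*1000).astype(np.float32)); print(n,len(s),np.percentile(s,[1,50,99],axis=0).round(3).tolist(),r)
E
```

```text
t 2.45 pos [0.483  0.0732 0.1989] shift [ 1.2  1.3 93.9] turn [-0.02  0.1  -0.34] F [ 0.05 -0.07 -0.26] M [-0.017  0.034  0.002] w 0.0869 gf 0.0 q [-0.08  0.49  1.86 -0.    0.79 -1.59]
l 10951 [[0.415, 0.049, 0.064], [0.467, 0.073, 0.076], [0.533, 0.096, 0.08]] ((477.24847412109375, 72.70240783691406), (47.198387145996094, 125.90228271484375), 86.65602111816406)
m 9671 [[0.411, -0.049, 0.065], [0.457, -0.022, 0.076], [0.522, -0.003, 0.08]] ((470.184814453125, -26.780508041381836), (46.92524719238281, 121.74546813964844), 87.28158569335938)
r 8071 [[0.405, -0.137, 0.064], [0.448, -0.115, 0.076], [0.5, -0.102, 0.08]] ((453.6129150390625, -125.167236328125), (46.404788970947266, 99.58638000488281), 85.78669738769531)
```

View pics/w0.png

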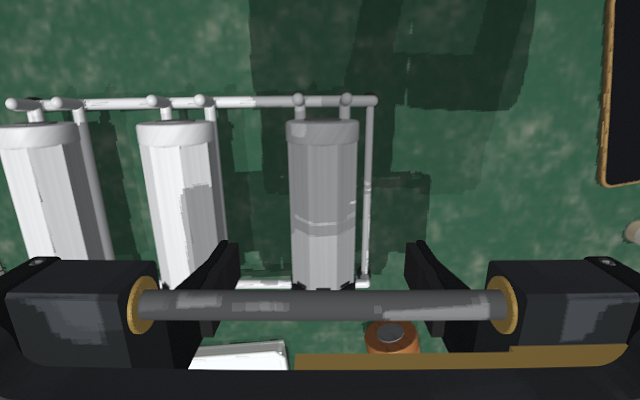

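The wrist view shows the left jar at about (322,200), centred between the open fingers. Nothing stands in the descent path.

Request:
send_rows --deltas "1 1 20 0 0 -0.3 1; 0 0 25 0 0 0 1; 0 0 25 0 0 0 1; 0 0 18 0 0 0 1; 0 0 6 0 0 0 1; 0 0 0 0 0 0 0; 0 0 0 0 0 0 0; 0 0 0 0 0 0 0; 0 0 0 0 0 0 0; 0 0 0 0 0 0 0" --newtons 50

```text
time: 3.75
position: [0.4799, 0.0744, 0.106]
tool_rot: [0.021, 1.0, -0.003, -0.0]
ft_force: [-2.6, -14.0, 7.5]
grip_width: 0.0456
grip_force: 50.1
```

```bash
python3 -c "
from h import *
go('l',.105)"
```

```text
t 3.75 pos [0.4799 0.0744 0.106 ] shift [-2.1  0.2  1. ] turn [-0.32 -0.01  0.58] F [ -2.58 -14.02   7.47] M [-2.123  0.411 -0.138] w 0.0456 gf 50.1 q [-0.07  0.67  1.92 -0.01  0.55 -1.59]
```

Request:
send_rows --deltas "0 0 -10 0 0 0 0; 0 0 -25 0 0 0 0; 0 0 -30 0 0 0 0; 0 0 -30 0 0 0 0; 0 0 -25 0 0 0 0; 0 0 0 0 0 0 0; 0 0 0 0 0 0 0; 0 0 0 0 0 0 0"

```text
time: 4.75
position: [0.4789, 0.0774, 0.2239]
tool_rot: [0.024, 1.0, 0.0, -0.002]
ft_force: [0.6, 1.1, -6.3]
grip_width: 0.0456
grip_force: 50.0
```

```bash
python3 -c "
from h import *
go('l',.105)"
```

```text
t 4.75 pos [0.4789 0.0774 0.2239] shift [ -3.6  -2.7 118.9] turn [ 0.01 -0.19  0.27] F [ 0.61  1.09 -6.3 ] M [0.001 0.022 0.018] w 0.0456 gf 50.0 q [-0.07  0.45  1.85  0.    0.85 -1.59]
```

Request:
send_rows --deltas "-40 0 0 0 0 0 0; -40 0 0 0 0 0 0; 40 0 0 0 0 0 0; 40 0 0 0 0 0 0; -40 0 0 0 0 0 0; -40 0 0 0 0 0 0; 40 0 0 0 0 0 0; 40 0 0 0 0 0 0; 0 0 0 0 0 0 0; 0 0 0 0 0 0 0"

```text
time: 6.0
position: [0.4804, 0.0773, 0.2248]
tool_rot: [0.024, 1.0, 0.0, 0.0]
ft_force: [0.8, -0.2, -5.2]
grip_width: 0.0453
grip_force: 50.0
```

Request:
send_rows --deltas "0 0 0 0 10 0 0; 0 0 0 0 0 0 0; 0 0 0 0 0 0 0; 0 0 0 0 0 0 0; 0 0 0 0 0 0 0; 0 0 0 0 -10 0 0; 0 0 0 0 0 0 0; 0 0 0 0 0 0 0; 0 0 0 0 0 0 0"

```text
time: 7.12
position: [0.4809, 0.0771, 0.2254]
tool_rot: [0.024, 1.0, -0.0, -0.0]
ft_force: [-0.2, -0.3, -5.3]
grip_width: 0.0458
grip_force: 50.0
```

```bash
python3 -c "
from h import *
go('l',.105)"
```

```text
t 7.12 pos [0.4809 0.0771 0.2254] shift [ -1.3  -2.6 120.4] turn [-0.   -0.    0.27] F [-0.16 -0.28 -5.31] M [0.022 0.043 0.058] w 0.0458 gf 50.0 q [-0.07  0.45  1.84 -0.    0.85 -1.59]
```

Request:
send_rows --deltas "0 0 0 0 -10 0 0; 0 0 0 0 0 0 0; 0 0 0 0 0 0 0; 0 0 0 0 0 0 0; 0 0 0 0 0 0 0; 0 0 0 0 10 0 0; 0 0 0 0 0 0 0; 0 0 0 0 0 0 0; 0 0 0 0 0 0 0"

```text
time: 8.25
position: [0.4789, 0.0774, 0.2251]
tool_rot: [0.023, 1.0, 0.0, 0.0]
ft_force: [0.4, -1.0, -4.9]
grip_width: 0.0455
grip_force: 50.0
```

```bash
python3 -c "
from h import *
go('l',.105)"
```

```text
t 8.25 pos [0.4789 0.0774 0.2251] shift [ -3.2  -2.8 120.1] turn [0.   0.   0.29] F [ 0.44 -1.   -4.87] M [ 0.068  0.015 -0.012] w 0.0455 gf 50.0 q [-0.07  0.44  1.85  0.    0.85 -1.59]
```

```bash
cat >> h.py <<'E'
def held(n=4):
    P=[];M=[]
    for i in range(n):
        c=robot.camera('wrist' if i==0 else 'top' if i==1 else 'scene')
        W=pts(c).reshape(-1,3)
        o=robot.get_obs();P.append(o['position']);M.append(o['moment'])
        g=np.mean(P,0)
        # jar in hand: near the grasp point, outside finger zone
        a=np.array([np.cos(YAW),np.sin(YAW),0]);b=np.array([-a[1],a[0],0])
        r=W-(g-[0,0,.051]);u=r@a;v=r@b
        m=(abs(u)<.1)&(abs(v)<.02)&(abs(r[:,2])<.028)
        if m.sum()>20: print(i,m.sum(),'u',np.percentile(u[m],[.5,99.5]).round(4),'v near-end',np.percentile(v[m],[2,98]).round(4),'zmax',np.percentile(r[m,2],[2,98]).round(4))
    print('meanpos',np.mean(P,0).round(4),np.std(P,0).round(4),'M',np.mean(M,0).round(3),np.std(M,0).round(3))
E
python3 -c "
from h import *
held()"
```

```text
0 17187 u [-0.0654  0.0275] v near-end [-0.0191  0.019 ] zmax [0.0003 0.0247]
1 275 u [-0.0648  0.0691] v near-end [-0.0179  0.0185] zmax [0.0097 0.0252]
2 1039 u [-0.0649  0.0651] v near-end [-0.0198  0.0158] zmax [-0.0213  0.0236]
3 1035 u [-0.0649  0.0645] v near-end [-0.0198  0.0163] zmax [-0.0213  0.0237]
meanpos [0.4792 0.0774 0.2252] [0.0002 0.     0.0001] M [ 0.036  0.037 -0.009] [0.02  0.016 0.028]
```

Request:
send_rows --deltas "-2 -3 20 0 0 0 0; 0 0 30 0 0 0 0; 0 0 30 0 0 0 0; 0 0 20 0 0 0 0; 0 0 12 0 0 0 0; 0 0 5 0 0 0 0; 0 0 0 0 0 0 0; 0 0 0 0 0 0 0.95"

```text
time: 9.45
position: [0.4825, 0.0741, 0.1092]
tool_rot: [0.023, 1.0, -0.0, 0.001]
ft_force: [-0.9, 0.5, -0.9]
grip_width: 0.0497
grip_force: 0.0
```

```bash
python3 -c "
from h import *
go('l',.105)"
```

```text
t 9.45 pos [0.4825 0.0741 0.1092] shift [0.5 0.4 4.2] turn [-0.01  0.14  0.29] F [-0.86  0.51 -0.94] M [-0.035  0.049  0.022] w 0.0497 gf 0.0 q [-0.08  0.66  1.91 -0.    0.56 -1.6 ]
```

Request:
send_rows --deltas "0 0 0 0 0 0 1; 0 0 0 0 0 0 1; 0 0 -20 0 0 0 1; 0 0 -40 0 0 0 1; 0 0 -35 0 0 0 1; 0 -30 0 0 0 0 1; 0 -45 0 0 0 0 1; 0 -25 0 0 0 0 1; 0 0 0 0 0 0 1; 0 0 0 0 0 0 1"

```text
time: 10.7
position: [0.4768, -0.0252, 0.2034]
tool_rot: [0.024, 1.0, 0.0, -0.0]
ft_force: [-0.1, 0.2, -0.3]
grip_width: 0.0868
grip_force: 0.0
```

```bash
cat >> h.py <<'E'
def rack(cams=('wrist','top')):
  for n in cams:
    c=robot.camera(n);q=pts(c).reshape(-1,3)
    q=q[(q[:,2]>.06)&(q[:,2]<.09)&(q[:,0]>.38)&(q[:,0]<.6)]
    for k in 'lmr':
        s=q[abs(q[:,1]-J[k][1])<.04]
        if len(s)<50: continue
        r=cv2.minAreaRect((s[:,:2]*1000).astype(np.float32)); print(n,k,len(s),np.percentile(s,[1,50,99],axis=0).round(3).tolist(),np.round(r[0],1),np.round(r[1],1),round(r[2],1))
E
python3 -c "
from h import *
rack()
go('m',.105)"
```

```text
wrist l 9344 [[0.418, 0.05, 0.061], [0.462, 0.069, 0.076], [0.529, 0.095, 0.08]] [478.   72.6] [ 47.7 122.2] 87.9
wrist m 10835 [[0.41, -0.051, 0.063], [0.463, -0.027, 0.076], [0.53, -0.003, 0.08]] [473.1 -27.2] [ 49.6 128.1] 86.8
wrist r 9867 [[0.405, -0.15, 0.061], [0.452, -0.121, 0.076], [0.519, -0.102, 0.08]] [ 466.8 -126.7] [ 48.  125.4] 86.6
top l 966 [[0.419, 0.051, 0.061], [0.484, 0.078, 0.074], [0.55, 0.098, 0.081]] [484.5  74.4] [ 46.1 132. ] 87.0
top m 89 [[0.412, -0.046, 0.06], [0.528, -0.01, 0.067], [0.543, -0.002, 0.076]] [474.9 -16.6] [137.6  35.6] 11.1
top r 148 [[0.404, -0.15, 0.061], [0.419, -0.119, 0.073], [0.539, -0.1, 0.081]] [ 472.  -125.6] [ 41.  134.5] 84.4
t 10.8 pos [ 0.4768 -0.0247  0.2033] shift [-0.  -0.8 98.3] turn [ 0.02 -0.01  0.34] F [0.56 1.25 0.05] M [ 0.066 -0.013 -0.041] w 0.0868 gf 0.0 q [-0.29  0.47  1.88  0.    0.78 -1.81]
```

Request:
send_rows --deltas "0 -1 22 0 0 0 1; 0 0 28 0 0 0 1; 0 0 25 0 0 0 1; 0 0 17 0 0 0 1; 0 0 6 0 0 0 1; 0 0 0 0 0 0 0; 0 0 0 0 0 0 0; 0 0 0 0 0 0 0; 0 0 0 0 0 0 0; 0 0 0 0 0 0 0"

```text
time: 12.05
position: [0.477, -0.0267, 0.1055]
tool_rot: [0.024, 1.0, 0.0, 0.0]
ft_force: [0.8, 0.9, 0.9]
grip_width: 0.0454
grip_force: 50.1
```

Request:
send_rows --deltas "0 0 -10 0 0 0 0; 0 0 -25 0 0 0 0; 0 0 -30 0 0 0 0; 0 0 -30 0 0 0 0; 0 0 -25 0 0 0 0; 0 0 0 0 0 0 0; 0 0 0 0 0 0 0; 0 0 0 0 0 0 0"

```text
time: 13.05
position: [0.4761, -0.0265, 0.224]
tool_rot: [0.024, 1.0, 0.0, -0.002]
ft_force: [-0.5, -0.3, -4.7]
grip_width: 0.0456
grip_force: 50.0
```

```bash
python3 -c "
from h import *
go('m',.105)"
```

```text
t 13.05 pos [ 0.4761 -0.0265  0.224 ] shift [ -1.1   0.9 119. ] turn [ 0.04 -0.18  0.27] F [-0.54 -0.25 -4.75] M [0.078 0.031 0.012] w 0.0456 gf 50.0 q [-0.29  0.44  1.87 -0.    0.84 -1.81]
```

Request:
send_rows --deltas "-40 0 0 0 0 0 0; -40 0 0 0 0 0 0; 40 0 0 0 0 0 0; 40 0 0 0 0 0 0; -40 0 0 0 0 0 0; -40 0 0 0 0 0 0; 40 0 0 0 0 0 0; 40 0 0 0 0 0 0; 0 0 0 0 0 0 0; 0 0 0 0 0 0 0"

```text
time: 14.3
position: [0.4773, -0.0268, 0.2247]
tool_rot: [0.024, 1.0, -0.0, 0.0]
ft_force: [0.4, -0.2, -4.7]
grip_width: 0.0452
grip_force: 50.0
```

Request:
send_rows --deltas "0 0 0 0 10 0 0; 0 0 0 0 0 0 0; 0 0 0 0 0 0 0; 0 0 0 0 0 0 0; 0 0 0 0 0 0 0; 0 0 0 0 -10 0 0; 0 0 0 0 0 0 0; 0 0 0 0 0 0 0; 0 0 0 0 0 0 0"

```text
time: 15.42
position: [0.4779, -0.0269, 0.2254]
tool_rot: [0.024, 1.0, -0.0, -0.0]
ft_force: [-0.4, 0.0, -4.9]
grip_width: 0.0454
grip_force: 50.0
```

```bash
python3 -c "
from h import *
held()"
```

```text
0 17827 u [-0.0676  0.0271] v near-end [-0.0191  0.019 ] zmax [0.0032 0.0253]
1 85 u [-0.0669  0.0653] v near-end [-0.0197  0.0191] zmax [0.0089 0.0245]
2 1221 u [-0.0676  0.0568] v near-end [-0.0198  0.0166] zmax [-0.0206  0.0242]
3 1215 u [-0.0675  0.0578] v near-end [-0.0198  0.017 ] zmax [-0.0204  0.0241]
meanpos [ 0.4776 -0.0268  0.2252] [0.0002 0.0001 0.0001] M [ 0.041  0.066 -0.002] [0.051 0.037 0.054]
```

Request:
send_rows --deltas "0 0 0 0 -10 0 0; 0 0 0 0 0 0 0; 0 0 0 0 0 0 0; 0 0 0 0 0 0 0; 0 0 0 0 0 0 0; 0 0 0 0 10 0 0; 0 0 0 0 0 0 0; 0 0 0 0 0 0 0; 0 0 0 0 0 0 0"

```text
time: 16.75
position: [0.4761, -0.0264, 0.2251]
tool_rot: [0.024, 1.0, 0.0, 0.0]
ft_force: [0.3, -0.3, -4.3]
grip_width: 0.0455
grip_force: 50.0
```

```bash
python3 -c "
from h import *
held();go('m',.105)"
```

```text
0 17803 u [-0.0678  0.027 ] v near-end [-0.0191  0.019 ] zmax [0.0033 0.025 ]
1 83 u [-0.0648  0.0653] v near-end [-0.0189  0.0193] zmax [0.0107 0.0235]
2 1214 u [-0.0674  0.0557] v near-end [-0.0198  0.0167] zmax [-0.0205  0.0239]
3 1217 u [-0.0674  0.0566] v near-end [-0.0198  0.0164] zmax [-0.0206  0.0238]
meanpos [ 0.4764 -0.0266  0.2252] [0.0002 0.0001 0.0001] M [ 0.034 -0.043  0.003] [0.017 0.031 0.033]
t 16.95 pos [ 0.4766 -0.0266  0.2253] shift [-1.000e-01  1.100e+00  1.203e+02] turn [0.01 0.01 0.27] F [ 0.03  1.36 -4.66] M [ 0.028 -0.03  -0.035] w 0.0456 gf 50.0 q [-0.29  0.44  1.86  0.    0.84 -1.81]
```

Request:
send_rows --deltas "-1 0 20 0 0 0 0; 0 0 30 0 0 0 0; 0 0 30 0 0 0 0; 0 0 20 0 0 0 0; 0 0 13 0 0 0 0; 0 0 5 0 0 0 0; 0 0 0 0 0 0 0; 0 0 0 0 0 0 0.95; 0 0 0 0 0 0 1; 0 0 0 0 0 0 1"

```text
time: 18.2
position: [0.4784, -0.0268, 0.108]
tool_rot: [0.024, 1.0, -0.0, 0.001]
ft_force: [-0.6, 0.3, -0.4]
grip_width: 0.0676
grip_force: 0.0
```

Request:
send_rows --deltas "0 0 -20 0 0 0 1; 0 0 -40 0 0 0 1; 0 0 -35 0 0 0 1; 0 -30 0 0 0 0 1; 0 -45 0 0 0 0 1; 0 -25 0 0 0 0 1; 0 0 0 0 0 0 1; 0 0 0 0 0 0 1"

```text
time: 19.2
position: [0.4728, -0.1259, 0.2023]
tool_rot: [0.024, 1.0, 0.0, -0.0]
ft_force: [0.6, 0.3, -0.6]
grip_width: 0.0871
grip_force: 0.0
```

```bash
python3 -c "
from h import *
rack()
go('r',.105)"
```

```text
wrist l 8567 [[0.418, 0.048, 0.06], [0.46, 0.062, 0.075], [0.511, 0.09, 0.08]] [467.3  72.7] [ 48.9 101. ] 87.3
wrist m 9624 [[0.412, -0.05, 0.061], [0.457, -0.031, 0.076], [0.525, -0.005, 0.08]] [472.3 -27.1] [ 48.1 123. ] 87.9
wrist r 10980 [[0.405, -0.151, 0.063], [0.458, -0.127, 0.076], [0.525, -0.103, 0.08]] [ 467.8 -127.2] [ 49.  127.8] 86.9
top l 1081 [[0.419, 0.051, 0.061], [0.484, 0.075, 0.073], [0.55, 0.098, 0.081]] [484.5  74.5] [ 48.  131.8] 88.0
top m 1088 [[0.413, -0.048, 0.061], [0.478, -0.023, 0.073], [0.544, -0.001, 0.081]] [479.  -25.2] [ 47.5 132.9] 87.2
top r 600 [[0.407, -0.148, 0.061], [0.48, -0.12, 0.074], [0.537, -0.1, 0.081]] [ 472.1 -124.1] [ 48.5 134.8] 86.4
t 19.3 pos [ 0.4729 -0.1255  0.2022] shift [ 1.4  0.4 97.2] turn [ 0.03 -0.04  0.34] F [-0.28 -0.07 -0.28] M [ 0.023  0.013 -0.043] w 0.0866 gf 0.0 q [-0.49  0.49  1.86  0.    0.8  -2.01]
```

Request:
send_rows --deltas "0 -1 22 0 0 0 1; 0 0 28 0 0 0 1; 0 0 25 0 0 0 1; 0 0 16 0 0 0 1; 0 0 6 0 0 0 1; 0 0 0 0 0 0 0; 0 0 0 0 0 0 0; 0 0 0 0 0 0 0; 0 0 0 0 0 0 0; 0 0 0 0 0 0 0"

```text
time: 20.55
position: [0.4732, -0.1268, 0.1055]
tool_rot: [0.025, 1.0, 0.001, 0.0]
ft_force: [2.4, 2.1, 1.7]
grip_width: 0.0457
grip_force: 50.1
```

Request:
send_rows --deltas "0 0 -10 0 0 0 0; 0 0 -25 0 0 0 0; 0 0 -30 0 0 0 0; 0 0 -30 0 0 0 0; 0 0 -25 0 0 0 0; 0 0 0 0 0 0 0; 0 0 0 0 0 0 0; 0 0 0 0 0 0 0"

```text
time: 21.55
position: [0.4723, -0.1272, 0.2239]
tool_rot: [0.024, 1.0, 0.001, -0.002]
ft_force: [-0.3, -0.1, -6.3]
grip_width: 0.0453
grip_force: 50.0
```

```bash
python3 -c "
from h import *
go('r',.105)"
```

```text
t 21.55 pos [ 0.4723 -0.1272  0.2239] shift [  0.6   2.  118.9] turn [ 0.08 -0.18  0.27] F [-0.26 -0.08 -6.26] M [ 0.081  0.007 -0.043] w 0.0453 gf 50.0 q [-0.49  0.45  1.84 -0.    0.86 -2.02]
```

Request:
send_rows --deltas "-40 0 0 0 0 0 0; -40 0 0 0 0 0 0; 40 0 0 0 0 0 0; 40 0 0 0 0 0 0; -40 0 0 0 0 0 0; -40 0 0 0 0 0 0; 40 0 0 0 0 0 0; 40 0 0 0 0 0 0; 0 0 0 0 0 0 0; 0 0 0 0 0 0 0"

```text
time: 22.8
position: [0.4736, -0.1279, 0.2248]
tool_rot: [0.024, 1.0, -0.0, 0.0]
ft_force: [0.7, 0.1, -6.5]
grip_width: 0.0455
grip_force: 50.0
```

Request:
send_rows --deltas "0 0 0 0 10 0 0; 0 0 0 0 0 0 0; 0 0 0 0 0 0 0; 0 0 0 0 0 0 0; 0 0 0 0 0 0 0; 0 0 0 0 -10 0 0; 0 0 0 0 0 0 0; 0 0 0 0 0 0 0; 0 0 0 0 0 0 0"

```text
time: 23.92
position: [0.4741, -0.128, 0.2254]
tool_rot: [0.023, 1.0, -0.0, -0.0]
ft_force: [-0.3, -0.3, -6.7]
grip_width: 0.0455
grip_force: 50.0
```

```bash
python3 -c "
from h import *
held(10)"
```

```text
0 18147 u [-0.0691  0.0272] v near-end [-0.0191  0.019 ] zmax [0.0048 0.0251]
1 283 u [-0.06    0.0658] v near-end [-0.0132  0.0195] zmax [0.0102 0.0249]
2 1591 u [-0.069   0.0383] v near-end [-0.0197  0.0171] zmax [-0.0195  0.024 ]
3 1581 u [-0.069   0.0365] v near-end [-0.0194  0.0171] zmax [-0.0193  0.0239]
4 1604 u [-0.069   0.0372] v near-end [-0.0196  0.0172] zmax [-0.0188  0.0239]
5 1588 u [-0.069   0.0374] v near-end [-0.0195  0.0171] zmax [-0.0192  0.024 ]
6 1600 u [-0.0691  0.0381] v near-end [-0.0196  0.0172] zmax [-0.0193  0.0238]
7 1602 u [-0.0692  0.0361] v near-end [-0.0196  0.0173] zmax [-0.0192  0.0239]
8 1602 u [-0.069   0.0372] v near-end [-0.0196  0.0174] zmax [-0.0196  0.0239]
9 1600 u [-0.0692  0.0365] v near-end [-0.0196  0.017 ] zmax [-0.0194  0.0241]
meanpos [ 0.4735 -0.1277  0.2252] [0.0003 0.0001 0.0001] M [0.038 0.002 0.014] [0.035 0.027 0.022]
```

Request:
send_rows --deltas "0 0 0 0 -10 0 0; 0 0 0 0 0 0 0; 0 0 0 0 0 0 0; 0 0 0 0 0 0 0; 0 0 0 0 0 0 0; 0 0 0 0 10 0 0; 0 0 0 0 0 0 0; 0 0 0 0 0 0 0; 0 0 0 0 0 0 0"

```text
time: 25.55
position: [0.4724, -0.1272, 0.225]
tool_rot: [0.024, 1.0, 0.0, 0.0]
ft_force: [0.1, -0.4, -6.4]
grip_width: 0.0454
grip_force: 50.0
```

```bash
python3 -c "
from h import *
held(10);go('r',.105)"
```

```text
0 18135 u [-0.0692  0.027 ] v near-end [-0.019   0.0191] zmax [0.0044 0.025 ]
1 296 u [-0.0584  0.0644] v near-end [-0.0133  0.0196] zmax [0.0105 0.0252]
2 1598 u [-0.0689  0.0367] v near-end [-0.0197  0.0169] zmax [-0.0194  0.024 ]
3 1591 u [-0.0688  0.0372] v near-end [-0.0196  0.0172] zmax [-0.0193  0.024 ]
4 1570 u [-0.0687  0.0349] v near-end [-0.0195  0.0168] zmax [-0.019  0.024]
5 1583 u [-0.0685  0.0355] v near-end [-0.0195  0.017 ] zmax [-0.0192  0.0241]
6 1579 u [-0.0687  0.0341] v near-end [-0.0195  0.0172] zmax [-0.0192  0.024 ]
7 1579 u [-0.0685  0.0342] v near-end [-0.0196  0.0172] zmax [-0.0194  0.0239]
8 1583 u [-0.0685  0.0352] v near-end [-0.0194  0.0175] zmax [-0.0196  0.0241]
9 1577 u [-0.0687  0.0363] v near-end [-0.0196  0.0169] zmax [-0.0192  0.024 ]
meanpos [ 0.4729 -0.1276  0.2253] [0.0003 0.0001 0.0001] M [ 0.036 -0.007  0.012] [0.023 0.026 0.015]
t 26.05 pos [ 0.4732 -0.1277  0.2253] shift [  1.9   2.6 120.3] turn [-0.    0.01  0.28] F [ 0.39 -0.15 -4.86] M [ 0.049  0.011 -0.007] w 0.0456 gf 50.0 q [-0.49  0.45  1.83  0.    0.86 -2.02]
```

The right jar's balance point stays put and the left one's did too. The middle one's moment changed by about 0.11 N m, so the middle jar is free. I'll lay the right jar back and fetch the middle one.

Request:
send_rows --deltas "-1 1 20 0 0 0 0; 0 0 30 0 0 0 0; 0 0 30 0 0 0 0; 0 0 20 0 0 0 0; 0 0 13 0 0 0 0; 0 0 5 0 0 0 0; 0 0 0 0 0 0 0; 0 0 0 0 0 0 0.95; 0 0 0 0 0 0 1; 0 0 0 0 0 0 1"

```text
time: 27.3
position: [0.4748, -0.1269, 0.1081]
tool_rot: [0.024, 1.0, -0.0, 0.001]
ft_force: [0.1, 0.1, -0.1]
grip_width: 0.068
grip_force: 0.0
```

Request:
send_rows --deltas "0 0 -20 0 0 0 1; 0 0 -40 0 0 0 1; 0 0 -35 0 0 0 1; 0 30 0 0 0 0 1; 0 45 0 0 0 0 1; 0 25 0 0 0 0 1; 0 0 0 0 0 0 1; 0 0 0 0 0 0 1"

```text
time: 28.3
position: [0.4793, -0.0273, 0.2025]
tool_rot: [0.023, 1.0, -0.0, 0.0]
ft_force: [-0.3, -0.1, -1.2]
grip_width: 0.0873
grip_force: 0.0
```

```bash
python3 -c "
from h import *
rack()
go('m',.105)"
```

```text
wrist l 9793 [[0.418, 0.049, 0.061], [0.464, 0.068, 0.076], [0.532, 0.095, 0.08]] [478.5  72.4] [ 47.4 123.2] 87.6
wrist m 11007 [[0.411, -0.051, 0.063], [0.464, -0.027, 0.076], [0.532, -0.004, 0.08]] [475.6 -27.6] [ 49.6 130.3] 86.7
wrist r 9940 [[0.406, -0.149, 0.061], [0.453, -0.122, 0.076], [0.521, -0.102, 0.08]] [ 468.4 -126.9] [ 47.9 125.9] 86.4
top l 1015 [[0.419, 0.051, 0.061], [0.484, 0.077, 0.073], [0.55, 0.098, 0.08]] [484.8  74.6] [ 45.6 133.5] 86.9
top m 127 [[0.424, -0.023, 0.061], [0.526, -0.008, 0.067], [0.545, 0.001, 0.077]] [480.1 -25.7] [ 47.6 128. ] 86.7
top r 160 [[0.407, -0.15, 0.061], [0.419, -0.117, 0.073], [0.538, -0.098, 0.082]] [ 472.7 -124.8] [ 36.8 133.8] 81.8
t 28.4 pos [ 0.4792 -0.0277  0.2024] shift [ 2.6  2.1 97.4] turn [-0.02  0.03  0.22] F [0.21 0.36 0.63] M [-0.014 -0.025  0.023] w 0.087 gf 0.0 q [-0.29  0.48  1.88 -0.    0.78 -1.81]
```

Request:
send_rows --deltas "1 1 22 0 0 0 1; 0 0 28 0 0 0 1; 0 0 25 0 0 0 1; 0 0 16 0 0 0 1; 0 0 6 0 0 0 1; 0 0 0 0 0 0 0; 0 0 0 0 0 0 0; 0 0 0 0 0 0 0; 0 0 0 0 0 0 0; 0 0 0 0 0 0 0"

```text
time: 29.65
position: [0.4782, -0.0264, 0.1056]
tool_rot: [0.023, 1.0, -0.001, 0.0]
ft_force: [-1.0, -3.0, 4.1]
grip_width: 0.0452
grip_force: 50.1
```

Request:
send_rows --deltas "0 0 -10 0 0 0 0; 0 0 -25 0 0 0 0; 0 0 -40 0 0 0 0; 0 0 -40 0 0 0 0; 0 0 -25 0 0 0 0; 0 0 -5 0 10 0 0; 0 0 0 0 0 0 0; 0 0 0 0 0 0 0; 0 0 0 0 0 0 0; 0 0 0 0 0 0 0"

```text
time: 30.9
position: [0.4773, -0.0256, 0.2499]
tool_rot: [0.024, 0.996, 0.002, -0.087]
ft_force: [-0.2, 0.3, -5.4]
grip_width: 0.0458
grip_force: 50.0
```

Request:
send_rows --deltas "0 0 0 0 -10 0 0; 0 0 0 0 0 0 0; 0 0 0 0 0 0 0; 0 0 0 0 0 0 0"

```text
time: 31.4
position: [0.4789, -0.026, 0.2503]
tool_rot: [0.024, 1.0, -0.0, -0.0]
ft_force: [-0.0, 0.2, -5.2]
grip_width: 0.0456
grip_force: 50.0
```

```bash
python3 -c "
from h import *
held(8)"
```

```text
0 17720 u [-0.0673  0.0274] v near-end [-0.0191  0.019 ] zmax [0.0027 0.0252]
1 91 u [-0.0642  0.0652] v near-end [-0.0189  0.0186] zmax [0.0085 0.0247]
2 1267 u [-0.0669  0.0569] v near-end [-0.0198  0.0163] zmax [-0.0214  0.024 ]
3 1286 u [-0.0671  0.0587] v near-end [-0.0198  0.0163] zmax [-0.021  0.024]
4 1290 u [-0.0672  0.0591] v near-end [-0.0198  0.0166] zmax [-0.0212  0.0239]
5 1279 u [-0.0673  0.0597] v near-end [-0.0198  0.017 ] zmax [-0.0214  0.024 ]
6 1289 u [-0.0673  0.0595] v near-end [-0.0198  0.0167] zmax [-0.0212  0.024 ]
7 1279 u [-0.0673  0.0584] v near-end [-0.0198  0.0162] zmax [-0.0213  0.024 ]
meanpos [ 0.4784 -0.0258  0.2502] [0.0003 0.0001 0.    ] M [0.049 0.062 0.021] [0.021 0.029 0.022]
```

Request:
send_rows --deltas "0 0 0 0 -10 0 0; 0 0 0 0 0 0 0; 0 0 0 0 0 0 0; 0 0 0 0 0 0 0; 0 0 0 0 0 0 0; 0 0 0 0 10 0 0; 0 0 0 0 0 0 0; 0 0 0 0 0 0 0; 0 0 0 0 0 0 0"

```text
time: 32.92
position: [0.4772, -0.0255, 0.25]
tool_rot: [0.024, 1.0, 0.0, 0.0]
ft_force: [-0.3, -0.9, -5.0]
grip_width: 0.0453
grip_force: 50.0
```

```bash
python3 -c "
from h import *
held(8);go('t',.251)"
```

```text
0 17683 u [-0.0674  0.0271] v near-end [-0.0191  0.019 ] zmax [0.0028 0.0248]
1 96 u [-0.0649  0.0647] v near-end [-0.0192  0.0198] zmax [0.0095 0.0246]
2 1287 u [-0.0669  0.0574] v near-end [-0.0198  0.0166] zmax [-0.0212  0.0238]
3 1276 u [-0.0669  0.0569] v near-end [-0.0198  0.0168] zmax [-0.0214  0.0238]
4 1265 u [-0.0668  0.0574] v near-end [-0.0197  0.0167] zmax [-0.0211  0.0239]
5 1278 u [-0.0668  0.0611] v near-end [-0.0198  0.017 ] zmax [-0.0209  0.0239]
6 1266 u [-0.0665  0.0602] v near-end [-0.0197  0.0172] zmax [-0.0213  0.0239]
7 1268 u [-0.0667  0.0598] v near-end [-0.0197  0.0169] zmax [-0.0213  0.0239]
meanpos [ 0.4777 -0.0257  0.2503] [0.0003 0.0001 0.0001] M [ 0.038 -0.014  0.011] [0.035 0.015 0.035]
t 33.33 pos [ 0.478  -0.0257  0.2503] shift [-216.8  -22.1   -0.6] turn [-0.    0.01  0.28] F [ 0.08 -0.11 -5.1 ] M [ 0.026 -0.033  0.055] w 0.0454 gf 50.0 q [-0.29  0.4   1.84  0.    0.91 -1.81]
```

Request:
send_rows --deltas "0 0 0 0 10 0 0; 0 0 0 0 5 0 0; 0 0 0 0 0 0 0; 0 0 0 0 0 0 0; 0 0 0 0 0 0 0; 0 0 0 0 0 0 0; 0 0 0 0 0 0 0; 0 0 0 0 -5 0 0; 0 0 0 0 -5 0 0; 0 0 0 0 -5 0 0"

```text
time: 34.58
position: [0.4776, -0.0256, 0.2504]
tool_rot: [0.024, 1.0, -0.0, 0.001]
ft_force: [0.2, -0.2, -5.7]
grip_width: 0.0455
grip_force: 50.0
```

Request:
send_rows --deltas "0 0 0 0 0 0 0; 0 0 0 0 0 0 0; 0 0 0 0 0 0 0; 0 0 0 0 0 0 0"

```text
time: 35.08
position: [0.4783, -0.0258, 0.2501]
tool_rot: [0.024, 1.0, 0.0, -0.0]
ft_force: [-0.9, 1.0, -5.0]
grip_width: 0.0455
grip_force: 50.0
```

```bash
python3 -c "
from h import *
held(20)" | tail -1
```

```text
meanpos [ 0.478  -0.0257  0.2502] [0.0001 0.     0.0001] M [ 0.031  0.072 -0.002] [0.019 0.026 0.029]
```

Request:
send_rows --deltas "0 0 0 0 -10 0 0; 0 0 0 0 -5 0 0; 0 0 0 0 0 0 0; 0 0 0 0 0 0 0; 0 0 0 0 0 0 0; 0 0 0 0 0 0 0; 0 0 0 0 0 0 0; 0 0 0 0 5 0 0; 0 0 0 0 5 0 0; 0 0 0 0 5 0 0"

```text
time: 37.33
position: [0.4785, -0.0258, 0.2505]
tool_rot: [0.024, 1.0, -0.0, -0.001]
ft_force: [0.6, 0.4, -5.5]
grip_width: 0.0456
grip_force: 50.0
```

Request:
send_rows --deltas "0 0 0 0 0 0 0; 0 0 0 0 0 0 0; 0 0 0 0 0 0 0; 0 0 0 0 0 0 0"

```text
time: 37.83
position: [0.4776, -0.0257, 0.2503]
tool_rot: [0.024, 1.0, 0.0, 0.0]
ft_force: [-0.0, 0.0, -5.7]
grip_width: 0.0455
grip_force: 50.0
```

```bash
python3 -c "
from h import *
held(20);go('t',.251)" | tail -2
```

```text
meanpos [ 0.478  -0.0257  0.2503] [0.0001 0.     0.    ] M [ 0.023 -0.049 -0.005] [0.028 0.025 0.03 ]
t 38.83 pos [ 0.478  -0.0257  0.2502] shift [-216.8  -22.1   -0.8] turn [-0.   -0.    0.28] F [ 0.25  0.31 -4.89] M [ 0.037 -0.02   0.042] w 0.0456 gf 50.0 q [-0.29  0.4   1.84 -0.    0.91 -1.81]
```

A long tilt each way confirms it: the moment changes by 0.12 N m. Carrying it over the tray.

Request:
send_rows --deltas "-15 -1 0 0 0 0 0; -30 -3 0 0 0 0 0; -35 -4 0 0 0 0 0; -40 -4 0 0 0 0 0; -40 -4 0 0 0 0 0; -35 -3 0 0 0 0 0; -17 -2 0 0 0 0 0; -5 -1 0 0 0 0 0; 0 0 0 0 0 0 0; 0 0 0 0 0 0 0"

```text
time: 40.08
position: [0.6929, -0.0577, 0.25]
tool_rot: [0.024, 1.0, 0.0, -0.001]
ft_force: [0.4, 0.3, -5.5]
grip_width: 0.0454
grip_force: 50.0
```

Request:
send_rows --deltas "0 0 0 0 0 0 0; 0 0 0 0 0 0 0; 0 0 0 0 0 0 0; 0 0 0 0 0 0 0; 0 0 0 0 0 0 0; 0 0 0 0 0 0 0"

```text
time: 40.83
position: [0.6937, -0.0579, 0.2502]
tool_rot: [0.024, 1.0, 0.0, -0.0]
ft_force: [-0.7, -0.1, -4.0]
grip_width: 0.0452
grip_force: 50.0
```

```bash
python3 -c "
from h import *
held(3);go('t',.251);rack(('top',))
c=robot.camera('scene');cv2.imwrite('pics/end.png',c['image'][:,:,::-1])"
```

```text
0 17689 u [-0.0673  0.0273] v near-end [-0.0191  0.019 ] zmax [0.0026 0.0249]
2 1072 u [-0.0678  0.0621] v near-end [-0.0195  0.0177] zmax [-0.0212  0.0237]
meanpos [ 0.6937 -0.0579  0.2502] [0. 0. 0.] M [0.036 0.026 0.01 ] [0.02  0.024 0.019]
t 40.98 pos [ 0.6937 -0.0579  0.2502] shift [ 0.2 -0.1 -0.8] turn [ 0.   -0.    0.28] F [ 0.3   0.84 -5.3 ] M [0.038 0.061 0.014] w 0.0455 gf 50.0 q [-0.24  0.67  1.28  0.    1.2  -1.77]
top l 807 [[0.451, 0.051, 0.061], [0.501, 0.074, 0.073], [0.55, 0.097, 0.08]] [498.8  73.8] [ 47.9 103.3] 88.3
```

View pics/end.png

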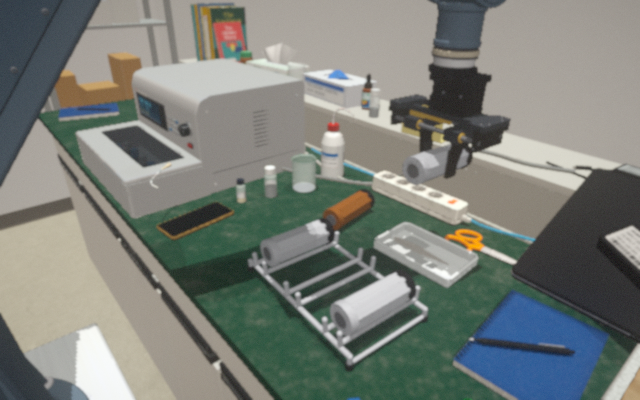

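The left jar at (295,243) and the right jar at (372,303) lie home. The middle jar is held level over the tray at (435,163). The beaker and the vials stand where they were.

```bash
python3 -c "
from rig import robot
print(robot.hand_in())"
```

```text
the job is handed in; nothing more can be done
None
```

The middle jar is the one that rattles: it is held level about 20 cm above the bench over the middle of the tray, with the left and right jars back in their own cradles, and the job is handed in (no verdict came back).

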